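# Set the click stop of a length jig, lock it and lay the offcut against it

## Task

Set the length stop of the grey jig: turn its click knob anticlockwise all the way back to its end stop, then clockwise exactly six clicks, and swing the lock handle over its cam until it drops into its low notch. Then lay the smaller of the two loose wooden blocks flat in the jig, lengthwise, its end against the stop and its side against the low ledge, and let go. Leave the other block, the jar and the screwdriver where they are.

Things in the scene. Friction and masses are not known exactly. Their poses are not given: they have to be found in the camera images.
- jig: Stop jig, fixed. Aluminium base plate 120 (x) x 385 (y, -170 to +215) x 12 mm; origin on the bench under it. At yaw 0 its +x points away from the robot, +y left. At left (y +50 to +215) a grey head 110 mm deep, top at z 52 mm, carries the knob (axis x 0, y +160) and the lock handle (pivot x 0, y +70). At right, on the plate, lies the bed for the workpiece (see bed_corner)
- bed_corner (a point): Foot of the front face of the low steel ledge behind the bed, at jig x +35, y -18 mm, on the plate's top (z 12 mm); axes as the jig's. The ledge runs along jig y (-165 to +30), 15 mm thick, top at z 22 mm. A rightly laid block lies along jig y, on the plate, its rear long side on this face (x +35), its left end on the stop's face
- knob_grip (a point): On the vertical axis of the black fluted knob at the height to grip, 80 mm over the bench. The round grip is 45 mm in diameter (48 over the flutes; flange 50 mm at its foot) and stands from z = 61 to 92 mm; a light line on top is its pointer
- knob (a joint): Turn of the knob, rad, clockwise from above; 0 at the first rest, end stop just behind (-0.04). Starts 2 to 4 clicks up. One click is 20 deg (0.349 rad), ten in all. A spring ball (0.15 N m to get over) draws it into each rest and is felt. A click clockwise drives the stop 5 mm to the right (jig -y). Blocked while the lock handle is in its notch
- stop_face (a point): On the face of the steel stop that the block's end must meet, at the plate's top (z 12 mm); axes as the jig's; the face looks to jig -y. The stop is 62 mm wide in x, its top 45 mm over the bench. At knob 0 the face is at jig y = +12 mm, at six clicks -18 mm. It yields to a push of some 10 N unless the handle is locked
- handle (a joint): Lock handle about its vertical pivot, rad: 0 in the low notch (arm to jig -x), growing anticlockwise from above to 1.5; starts near 1.4, on a raised rest (arm to jig -y). Its cam lifts it: 0 mm at 0, 6 at 0.4, 10 at 0.7, 11.5 at 0.9 (top), 9 at 1.4. A 10 N spring presses it down: 1 to 4 N at the grip moves it; it drops into the notch (within 0.1). It goes down only if the knob is at a click
- handle_grip (a point): On the upright black grip at the handle's end: a round post 20 mm in diameter, 47 mm tall, 70 mm from the pivot. The point is 98 mm over the bench when locked, 107 mm on the raised rest; the post reaches 17 mm above it, and the flat arm's top is 30 mm below it
- handle_hinge (a point): On the handle's vertical pivot axis, at the head's top face, 52 mm over the bench
- block_red: The smaller wooden block, hardwood offcut 45 (x) x 110 (y) x 32 (z) mm, 0.15 kg, lying flat; origin at the middle of its underside, its y axis along its length
- block_pine: The larger wooden block, pine, 70 x 160 x 38 mm, lying flat; origin at the middle of its underside, y along its length. To be left alone; the two blocks may lie in either order
- jar_blue: Screw jar, 60 mm in diameter, 75 mm tall, standing behind the blocks; origin under its middle. To be left alone
- driver_green: Screwdriver, 144 mm long, 28 mm high, lying in front of the jig; origin under its middle, y along its length. To be left alone

How it is judged:
By the outcome, as a careful person would: the job done as asked, in the order asked, and still so for the second after the job is handed in, with the robot touching nothing.
It also fails if it takes over 72 s, if anything falls off the work surface, if the arm or the gripper's body presses on something with over 40 N, if the wrist force passes 120 N, or if a joint passes its speed limit or range.

## Robot

A 7-joint arm with a two-finger parallel gripper is mounted at the origin on a cart in front of the work surface, level with it; the furniture and walls round the work are solid. World frame = base frame: x ahead of the robot, y to its left, z up, the work surface at z = 0. Lengths are in m, angles in rad, forces in N, time in s.
With the tool pointing down it reaches from about 0.425 to 0.925 m from the base axis. Payload 6.8 kg.
Tool frame: the origin (TCP) lies midway between the tips of the shut fingers; the grasp point (between the pads) lies 19 mm behind it; z points along the fingers, y is the line along which they close (so a half turn about z gives the same grasp; the last joint's range is limited). The gripper opens to 85 mm and grips with 20 to 120 N. Pads are 22 mm wide; open, the fingers measure 114 mm over their backs; the gripper's body (76 mm by 85 mm) begins 54 mm behind the grasp point. The pads swing forward as they close: fully open they stand 13 mm farther back than shut.
Start: joints at [1.139, 0.477, 0.022, 1.555, -0.011, 1.109, -0.083], TCP at [0.215, -0.64, 0.231] pointing down, gripper open.
Joint ranges: [-2.96, 2.96], [-0.34, 2.1], [-1.41, 1.46], [0.24, 2.44], [-1.37, 4.51], [0.17, 1.92], [-2.96, 2.96]. Speed limits (rad/s): [2.39, 2.39, 3.14, 3.14, 3.14, 3.14, 3.14].

## Interface

Orientations are given as a rotation vector (axis times angle).
In Python, from bench import status, vision, r gives the robot as it stands. The module is installed in compiled form; this text tells all that it offers.
- The arm moves only by the shell command python3 -m handwheel 'ROWS' [OPENING] [FORCE]. ROWS is JSON, a list of rows, each an object with "dp": the shift along the tool's x, y, z in m, a list of three; "delta_rot": the turn, a rotation vector about the tool's x, y, z in rad, a list of three. In form: [{"dp": [x, y, z], "delta_rot": [rx, ry, rz]}, ...]. A call has 1 to 12 rows; each row is the pose to reach, as a shift and turn from the pose commanded when the call began, along the tool's axes at that moment; what a row does not reach only later rows make up. A row lasts 1/8 s, in which the tool goes at most 62.5 mm and 10.7 degrees, less where a joint would pass 70% of its speed; a pose out of reach is approached as far as the arm can. A call with a gripper value outside its range is refused whole. OPENING is the opening, from 0 (shut) to 1 (fully open), set as the call begins (- or left out, the last holds). The fingers move at their own pace and stop on an object; FORCE is the grip in N (left out, the last holds). Time passes only in rows, so rows that repeat a pose let the fingers close. It gives the time, the measured TCP pose, the force, the opening and the grip force at its end, in the units of the state.
- status.get_obs(): the state, without advancing time (a new reading comes with each control period).
- vision.grab_frame(name): name is "scene" or "top" or "wrist"; returns a dict with "img" (400x640x3 uint8, blue, green, red), "fovy" (degrees; the focal length in pixels is half the picture's height over the tangent of half this angle, whatever the lens; pixels are square), "cx", "cy" (the principal point, pixels), "world_from_camera" (4x4, takes a point from camera to world coordinates). Camera axes: x right, y up, looking along -z (the intrinsics and any distortion apply to the point x, -y, -z); pixel columns grow to the right and rows downward; lengths in m; the calibration is good to about 2 mm. A picture is of the moment at which its call begins. There is no depth.
- r.hand_in(): hands the job in; it is judged then, once.
The state is a dict: "clock": time; "joints": joint angles; "qvel": joint speeds; "tau": joint torques, N m; "tcp_pos": TCP position; "orientation": TCP orientation; "contact_force": force on the tool from outside, world axes, zero at the start; "moment": the same for the moment, N m; "grip_width": finger opening in m; "gripper_force": force on a finger pad.
Only numpy, scipy, OpenCV 4.12 (cv2) and the standard library are available. Lean on these libraries where they do the work, as an engineer would, in place of code of your own. Each camera call takes 0.05 s, during which the arm holds its last target. There are 200 camera calls.

## Working session

There is one attempt and no reset: what is moved stays moved. The work goes in short steps, Python scripts to look and compute and a shell command to move; the robot and the scene stay as the last step left them, time stands still between calls to the robot, and variables do not carry over. Pictures are saved under pics/ and viewed, at most 10 in all, crops included, and the job is handed in when it is done.

```bash
mkdir -p pics; python3 - <<'E'
from bench import status, vision, r
import cv2,numpy as np
np.set_printoptions(precision=4,suppress=True)
o=status.get_obs(); print(o)
for n in ["scene","top"]:
    f=vision.grab_frame(n); cv2.imwrite(f"pics/{n}0.png",f["img"]); print(n,{k:v for k,v in f.items() if k!="img"})
E
```

```text
{'clock': 0.0, 'joints': array([ 1.1389,  0.4778,  0.0223,  1.5565, -0.0115,  1.1093, -0.0831]), 'qvel': array([-0.    , -0.0006, -0.0009,  0.0004,  0.0007,  0.0005,  0.0017]), 'tau': array([ -0.0008, -59.6459,   1.6074, -28.1199,   0.0124,   0.0095,
        -0.    ]), 'tcp_pos': array([ 0.2146, -0.6394,  0.2303]), 'orientation': array([-3.0987, -0.5061,  0.0007]), 'contact_force': array([ 0.6052, -0.0994,  0.1951]), 'moment': array([-0.0201,  0.029 ,  0.0094]), 'gripper_force': 0.0, 'grip_width': 0.08535780321157863}
scene {'fovy': 46.136861554054775, 'cx': 318.29827093024255, 'cy': 197.9024174004115, 'world_from_camera': array([[ 0.9942, -0.0575,  0.0908,  0.6481],
       [ 0.1056,  0.6816, -0.7241, -0.7528],
       [-0.0203,  0.7295,  0.6837,  0.8364],
       [ 0.    ,  0.    ,  0.    ,  1.    ]])}
top {'fovy': 52.887803032336386, 'cx': 330.12008859661245, 'cy': 207.48450022504173, 'world_from_camera': array([[-0.0187,  0.9922, -0.1232,  0.4192],
       [-0.9997, -0.0208, -0.0156,  0.0465],
       [-0.018 ,  0.1228,  0.9923,  1.1597],
       [ 0.    ,  0.    ,  0.    ,  1.    ]])}
```

View pics/top0.png

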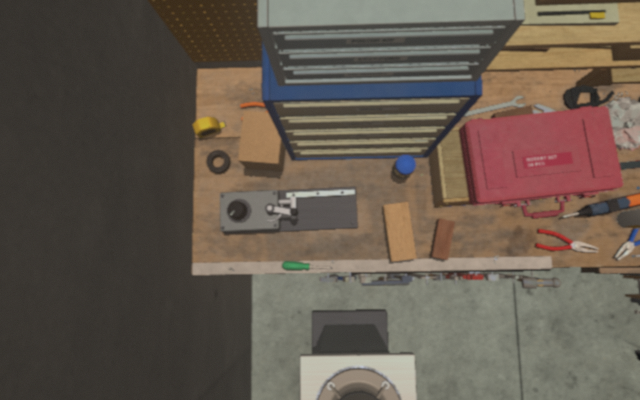

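View pics/scene0.png

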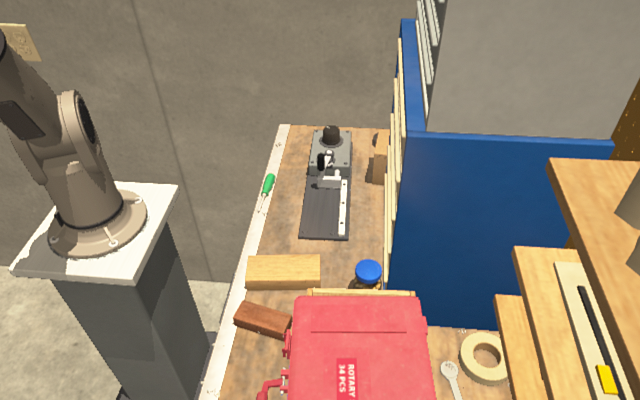

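The top view shows the jig's head at px (250,211) with the knob at (238,210), the handle near (280,210) and the bed out to (357,210). The pine block is at (399,232) and the red block at (443,240). The jar is at (403,167) and the driver at (300,266). Next I'll enlarge the jig and the red block.

```bash
python3 - <<'E'
import cv2,numpy as np
t=cv2.imread("pics/top0.png")
a=cv2.resize(t[180:240,210:370],None,fx=5,fy=5,interpolation=cv2.INTER_CUBIC)
b=cv2.resize(t[200:260,380:470],None,fx=5,fy=5,interpolation=cv2.INTER_CUBIC)
c=np.zeros((600,800,3),np.uint8); c[:300]=a; c[300:,:450]=b
cv2.imwrite("pics/c1.png",c)
E
```

```text
(no output)
```

View pics/c1.png

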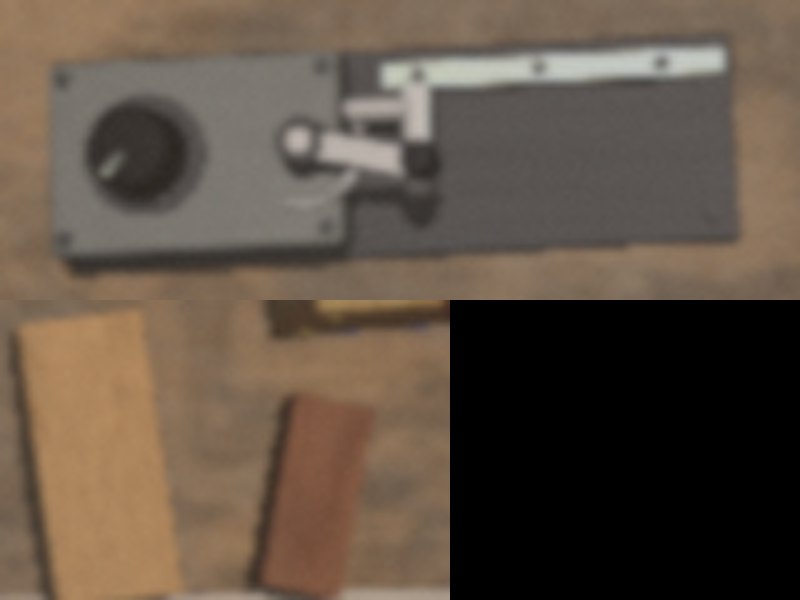

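Enlarged crop (5x) corner readings:
- **Head top:** (52,66), (340,53), (348,246) and (57,254).
- **Plate right end:** (728,38) and (738,241).
- **Knob top centre:** (138,150).
- **Grip top:** (422,158).
- **Red block top:** (292,397), (375,405), (338,597) and (262,587).

```bash
cat > h.py <<'E'
import numpy as np,cv2
from scipy.optimize import least_squares
from scipy.spatial.transform import Rotation as R
from bench import status,vision
np.set_printoptions(precision=4,suppress=True)
def cam(f):
    return dict(F=200/np.tan(np.radians(f["fovy"])/2),c=(f["cx"],f["cy"]),T=np.array(f["world_from_camera"]))
def proj(C,P):
    q=(np.atleast_2d(P)-C["T"][:3,3])@C["T"][:3,:3]
    return np.c_[C["c"][0]+C["F"]*q[:,0]/-q[:,2],C["c"][1]-C["F"]*q[:,1]/-q[:,2]]
def back(C,uv,z):
    uv=np.atleast_2d(uv); d=np.c_[(uv[:,0]-C["c"][0])/C["F"],-(uv[:,1]-C["c"][1])/C["F"],-np.ones(len(uv))]@C["T"][:3,:3].T
    o=C["T"][:3,3]; return o+d*((z-o[2])/d[:,2])[:,None]
def place(p,L):
    c,s=np.cos(p[2]),np.sin(p[2]); L=np.atleast_2d(L)/1000
    return np.c_[p[0]+c*L[:,0]-s*L[:,1],p[1]+s*L[:,0]+c*L[:,1],L[:,2]]
def fit(C,L,uv,p0):
    s=least_squares(lambda p:(proj(C,place(p,L))-uv).ravel(),p0); return s.x,s.fun.reshape(-1,2)
def rel(target,rotv=None):
    "shift in tool axes from measured pose to world target; turn"
    o=status.get_obs(); M=R.from_rotvec(o["orientation"])
    dp=M.inv().apply(np.array(target)-o["tcp_pos"])
    dr=None if rotv is None else (M.inv()*R.from_rotvec(rotv)).as_rotvec()
    return dp,dr
def down(phi):
    "tool down, tool x at world yaw phi"
    return (R.from_euler('z',phi)*R.from_euler('x',np.pi)).as_rotvec()
E
python3 - <<'E'
from h import *
f=vision.grab_frame("top");C=cam(f)
A=lambda l:np.array(l)/5+[209.6+0,179.6]
L=[[55,215,52],[55,50,52],[-55,50,52],[-55,215,52],[60,-170,12],[-60,-170,12],[0,160,92],[35,-165,22]]
p,e=fit(C,L,A([[52,66],[340,53],[348,246],[57,254],[728,38],[738,241],[138,150],[727,73]]),[.45,.15,0]);print("jig",p);print(e)
print("knob,hinge,corner",place(p,[[0,160,80],[0,70,52],[35,-18,12]]))
print("grip",back(C,A([[422,158]]),.124),"knob",back(C,A([[138,150]]),.092))
B=np.array([[292,397],[375,405],[338,597],[262,587]])/5+[379.6,139.6]
L=[[22.5,55,32],[22.5,-55,32],[-22.5,-55,32],[-22.5,55,32]]
w=back(C,B,.032);print(w, np.linalg.norm(w-np.roll(w,1,0),axis=1))
print("red centre",w.mean(0))
E
```

```text
jig [0.5565 0.1566 0.0263]
[[-0.4376 -0.4116]
 [ 0.6613 -0.6043]
 [ 0.2186  0.0246]
 [-0.9987  1.1796]
 [ 0.9033 -0.609 ]
 [ 1.1311  0.1922]
 [-1.3591 -0.3607]
 [-0.0202  0.4755]]
knob,hinge,corner [[0.5523 0.3166 0.08  ]
 [0.5547 0.2266 0.052 ]
 [0.592  0.1395 0.012 ]]
grip [[0.54   0.1567 0.124 ]] knob [[0.5512 0.3129 0.092 ]]
[[ 0.5203 -0.2375  0.032 ]
 [ 0.5149 -0.2835  0.032 ]
 [ 0.4087 -0.2571  0.032 ]
 [ 0.415  -0.2155  0.032 ]] [0.1076 0.0463 0.1094 0.0421]
red centre [ 0.4647 -0.2484  0.032 ]
```

```bash
python3 -m handwheel '[{"dp":[0,0,-0.05],"delta_rot":[0,0,0]},{"dp":[0.442,-0.421,-0.05],"delta_rot":[0,0,-1.18]},{"dp":[0.442,-0.421,-0.05],"delta_rot":[0,0,-1.18]},{"dp":[0.442,-0.421,-0.05],"delta_rot":[0,0,-1.18]},{"dp":[0.442,-0.421,-0.05],"delta_rot":[0,0,-1.18]},{"dp":[0.442,-0.421,-0.05],"delta_rot":[0,0,-1.18]},{"dp":[0.442,-0.421,-0.05],"delta_rot":[0,0,-1.18]},{"dp":[0.442,-0.421,-0.05],"delta_rot":[0,0,-1.18]},{"dp":[0.442,-0.421,-0.05],"delta_rot":[0,0,-1.18]},{"dp":[0.442,-0.421,-0.05],"delta_rot":[0,0,-1.18]},{"dp":[0.442,-0.421,-0.05],"delta_rot":[0,0,-1.18]},{"dp":[0.442,-0.421,-0.05],"delta_rot":[0,0,-1.18]}]' 1 40
python3 -c "
from h import *
print(status.get_obs()['joints'],rel([.552,.28,.24],down(1.5)))"
```

```text
clock: 1.65
tcp_pos: [0.5012, -0.0957, 0.2814]
orientation: [-2.286, -2.154, -0.003]
contact_force: [-0.1, -0.3, 0.7]
grip_width: 0.0855
gripper_force: 0.0
[ 0.5309  0.1984 -0.5279  1.8541  0.1087  1.1171 -0.0955] (array([0.3779, 0.0284, 0.0421]), array([ 0.0007, -0.0018,  0.0114]))
```

```bash
python3 -m handwheel '[{"dp":[0.35,0.028,0.0],"delta_rot":[0,0,0.011]},{"dp":[0.35,0.028,0.0],"delta_rot":[0,0,0.011]},{"dp":[0.35,0.028,0.0],"delta_rot":[0,0,0.011]},{"dp":[0.35,0.028,0.0],"delta_rot":[0,0,0.011]},{"dp":[0.35,0.028,0.0],"delta_rot":[0,0,0.011]},{"dp":[0.35,0.028,0.0],"delta_rot":[0,0,0.011]},{"dp":[0.35,0.028,0.0],"delta_rot":[0,0,0.011]},{"dp":[0.35,0.028,0.0],"delta_rot":[0,0,0.011]}]'
python3 - <<'E'
from h import *
f=vision.grab_frame("wrist");cv2.imwrite("pics/w1.png",f["img"]);np.save("w1",dict(cam(f)),allow_pickle=True)
print(cam(f),status.get_obs()["joints"])
E
```

```text
clock: 2.65
tcp_pos: [0.5516, 0.2451, 0.2808]
orientation: [2.308, 2.131, -0.003]
contact_force: [0.1, -0.1, 0.7]
grip_width: 0.0857
gripper_force: 0.0
{'F': np.float64(302.9247212165232), 'c': (319.9001395122244, 201.60576449678527), 'T': array([[ 0.9968,  0.0755,  0.0252,  0.5587],
       [-0.0796,  0.9498,  0.3027,  0.3221],
       [-0.0011, -0.3037,  0.9528,  0.4228],
       [ 0.    ,  0.    ,  0.    ,  1.    ]])} [-0.0173  0.3937 -0.6656  1.6393  0.2584  1.1994 -0.8213]
```

View pics/w1.png

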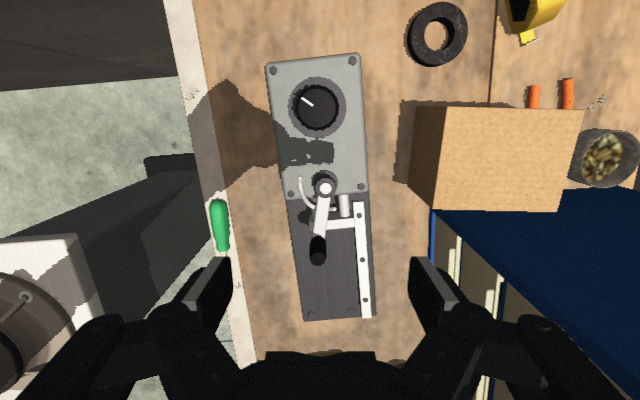

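The wrist view shows the knob at (317,107) with its pointer up-left, the handle pivot at (325,188) and the grip at (318,248). The plate's end corners are at (303,321) and (375,318). I'll enlarge it for exact readings.

```bash
python3 - <<'E'
import cv2,numpy as np
t=cv2.imread("pics/w1.png")
z=lambda a:cv2.resize(a,None,fx=3.5,fy=3.5,interpolation=cv2.INTER_CUBIC)
c=np.zeros((560,784,3),np.uint8); c[:,:385]=z(t[45:205,260:370]); c[:,395:780]=z(t[170:330,280:390])
cv2.imwrite("pics/c2.png",c)
E
```

```text
(no output)
```

View pics/c2.png

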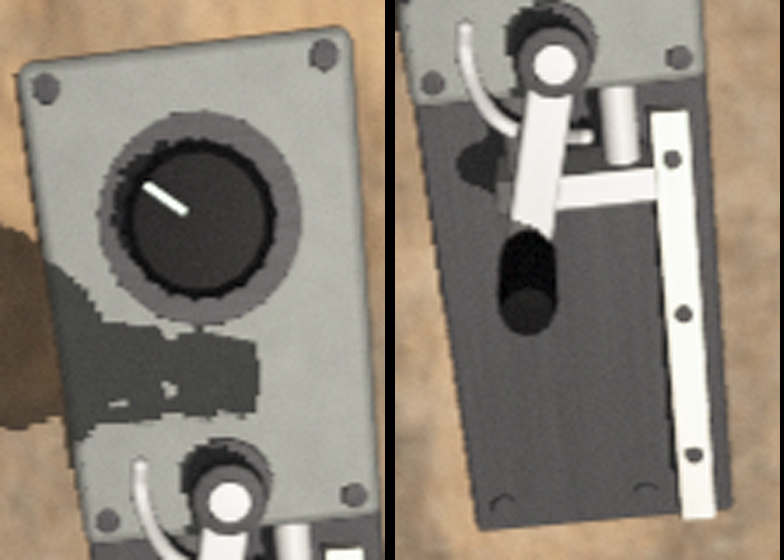

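Crop readings at 3.5x:
- **Left panel:** head corners (20,66), (350,28), (378,510) and (93,545); knob top centre (203,218); pointer outer end (145,185).
- **Right panel:** plate corners (480,530) and (733,510); ledge ends (683,519) and (652,113); grip top (528,310); stop edge about (608,204).

```bash
python3 - <<'E'
from h import *
C=np.load("w1.npy",allow_pickle=True).item()
A=lambda l:np.array(l)/3.5+[259.6,44.6]
B=lambda l:(np.array(l)-[395,0])/3.5+[279.6,169.6]
L=[[55,215,52],[55,50,52],[-55,50,52],[-55,215,52],[0,160,92],[60,-170,12],[-60,-170,12],[35,-165,22],[35,30,22]]
uv=np.r_[A([[20,66],[350,28],[378,510],[93,545]])[[1,2,3,0]],A([[203,218]]),B([[733,510],[480,530],[683,519],[652,113]])]
p,e=fit(C,L,uv,[.5565,.1566,.026]);print("jig",p);print(e)
print("knob,hinge,corner",place(p,[[0,160,80],[0,70,52],[35,-18,12]]))
g=back(C,B([[528,310]]),.124);k=back(C,A([[203,218]]),.092);o=back(C,A([[145,185]]),.092);s=back(C,B([[608,204]]),.045)
h=place(p,[[0,70,52]])[0]
j=lambda w:(np.array([[np.cos(p[2]),np.sin(p[2])],[-np.sin(p[2]),np.cos(p[2])]])@(w[0,:2]-p[:2]))*1000
print("grip",g,"jig",j(g),"knob",k,j(k),"stop jig",j(s))
d=j(o)-j(k);print("pointer deg in jig",np.degrees(np.arctan2(d[1],d[0])))
q=j(g)-[0,70];print("handle", q,np.hypot(*q),np.degrees(np.arctan2(q[1],q[0])))
print("move over knob",rel([*k[0,:2],.061],down(1.5)))
E
```

```text
jig [0.5597 0.1597 0.0276]
[[ 1.794  -2.4077]
 [ 2.3164  2.2671]
 [-1.8549  1.0589]
 [-1.99   -1.6335]
 [-0.4377  0.8345]
 [ 0.7593  0.2425]
 [-0.5995  1.0833]
 [ 0.2146  0.626 ]
 [-0.0566 -0.0036]]
knob,hinge,corner [[0.5553 0.3197 0.08  ]
 [0.5578 0.2297 0.052 ]
 [0.5952 0.1427 0.012 ]]
grip [[0.5431 0.1622 0.124 ]] jig [-16.5582   2.9001] knob [[0.5558 0.3205 0.092 ]] [  0.5449 160.7771] stop jig [13.7174  2.7156]
pointer deg in jig 145.31939632629715
handle [-16.5582 -67.0999] 69.11277883531577 -103.86192561982027
move over knob (array([ 0.0763, -0.002 ,  0.2198]), array([-0.0001,  0.0018, -0.0099]))
```

```bash
python3 -m handwheel '[{"dp":[0.06,-0.002,0.02],"delta_rot":[0,0,0]},{"dp":[0.075,-0.002,0.07],"delta_rot":[0,0,0]},{"dp":[0.075,-0.002,0.12],"delta_rot":[0,0,0]},{"dp":[0.075,-0.002,0.16],"delta_rot":[0,0,0]},{"dp":[0.075,-0.002,0.19],"delta_rot":[0,0,0]},{"dp":[0.075,-0.002,0.21],"delta_rot":[0,0,0]},{"dp":[0.075,-0.002,0.218],"delta_rot":[0,0,0]},{"dp":[0.075,-0.002,0.218],"delta_rot":[0,0,0]}]' 1
python3 -m handwheel '[{"dp":[0,0,0],"delta_rot":[0,0,0]},{"dp":[0,0,0],"delta_rot":[0,0,0]},{"dp":[0,0,0],"delta_rot":[0,0,0]},{"dp":[0,0,0],"delta_rot":[0,0,0]},{"dp":[0,0,0],"delta_rot":[0,0,0]},{"dp":[0,0,0],"delta_rot":[0,0,0]}]' 0.3 40
python3 -c "
from h import *
o=status.get_obs();print(o['joints'],o['contact_force'],o['moment'])"
```

```text
clock: 3.7
tcp_pos: [0.5555, 0.3218, 0.0637]
orientation: [2.307, 2.132, 0.001]
contact_force: [-0.5, 0.1, 0.8]
grip_width: 0.0851
gripper_force: 0.0
clock: 4.45
tcp_pos: [0.5542, 0.3226, 0.0646]
orientation: [-2.306, -2.134, 0.001]
contact_force: [-4.6, -1.4, 8.3]
grip_width: 0.0438
gripper_force: 41.0
[-0.2157  0.681  -0.575   1.733   0.4651  0.8678 -1.0735] [-4.6275 -1.4299  8.3345] [-0.3418  1.0382 -0.0663]
```

```bash
python3 -m handwheel '[{"dp":[-0.002,0,-0.001],"delta_rot":[0,0,-0.12]},{"dp":[-0.002,0,-0.001],"delta_rot":[0,0,-0.24]},{"dp":[-0.002,0,-0.001],"delta_rot":[0,0,-0.36]},{"dp":[-0.002,0,-0.001],"delta_rot":[0,0,-0.48]},{"dp":[-0.002,0,-0.001],"delta_rot":[0,0,-0.6]},{"dp":[-0.002,0,-0.001],"delta_rot":[0,0,-0.7]},{"dp":[-0.002,0,-0.001],"delta_rot":[0,0,-0.7]}]'
python3 -c "
from h import *
o=status.get_obs();print(o['joints'],o['contact_force'],o['moment'],R.from_rotvec(o['orientation']).as_euler('zyx')[0])"
python3 -m handwheel '[{"dp":[0,0,0],"delta_rot":[0,0,-0.05]},{"dp":[0,0,0],"delta_rot":[0,0,-0.1]},{"dp":[0,0,0],"delta_rot":[0,0,-0.1]}]'
python3 -c "
from h import *
o=status.get_obs();print(o['joints'],o['contact_force'],o['moment'],R.from_rotvec(o['orientation']).as_euler('zyx')[0])"
```

```text
clock: 5.32
tcp_pos: [0.5526, 0.3221, 0.0646]
orientation: [-1.43, -2.794, -0.001]
contact_force: [-5.0, 2.8, 1.6]
grip_width: 0.0436
gripper_force: 43.4
[-0.1088  0.7283 -0.7361  1.7291  0.5913  0.9208 -0.4649] [-5.0334  2.8423  1.5746] [ 0.5966  1.1399 -0.0411] -2.1956332133256837
clock: 5.7
tcp_pos: [0.5532, 0.321, 0.0646]
orientation: [-1.293, -2.86, 0.001]
contact_force: [-4.5, 0.7, 1.9]
grip_width: 0.0438
gripper_force: 42.2
[-0.0949  0.7358 -0.7563  1.7278  0.609   0.9302 -0.3791] [-4.4549  0.7217  1.9356] [ 0.1156  1.0214 -0.5417] -2.2926280069102454
```

```bash
python3 -m handwheel '[{"dp":[0,0,0],"delta_rot":[0,0,-0.05]},{"dp":[0,0,0],"delta_rot":[0,0,-0.1]},{"dp":[0,0,0],"delta_rot":[0,0,-0.1]}]'
python3 - <<'E'
from h import *
o=status.get_obs();print(o['joints'],o['contact_force'],o['moment'],R.from_rotvec(o['orientation']).as_euler('zyx')[0])
f=vision.grab_frame("top");cv2.imwrite("pics/t2.png",cv2.resize(f["img"][180:240,210:370],None,fx=5,fy=5,interpolation=cv2.INTER_CUBIC))
f=vision.grab_frame("scene");cv2.imwrite("pics/s2.png",f["img"])
E
```

```text
clock: 6.08
tcp_pos: [0.5546, 0.3195, 0.0646]
orientation: [-1.152, -2.922, 0.002]
contact_force: [-3.9, -2.6, 3.0]
grip_width: 0.0439
gripper_force: 45.6
[-0.0809  0.7436 -0.7761  1.7262  0.6282  0.9396 -0.2921] [-3.938  -2.6326  3.0349] [-0.6199  0.6572 -0.5485] -2.3909007744658153
```

The moment saturates at -0.55 N m, so the knob is on its end stop and the pads are starting to slip. I'll release so it settles at rest 0, re-centre and regrip.

```bash
python3 -m handwheel '[{"dp":[0,0,0],"delta_rot":[0,0,0]},{"dp":[0,0,0],"delta_rot":[0,0,0]},{"dp":[0,0,0],"delta_rot":[0,0,0]},{"dp":[0,0,0],"delta_rot":[0,0,0]}]' 0.9 60
python3 -c "
from h import *
o=status.get_obs();print(o['contact_force'],o['moment'],rel([.5543,.3199,.0640],down(2.37)))
f=vision.grab_frame('wrist');cv2.imwrite('pics/w3.png',f['img'])"
```

```text
clock: 6.68
tcp_pos: [0.5551, 0.3203, 0.0643]
orientation: [1.149, 2.924, 0.001]
contact_force: [0.6, -0.6, -0.3]
grip_width: 0.0768
gripper_force: 0.0
[ 0.6445 -0.5593 -0.3238] [-0.0327 -0.0099  0.0515] (array([ 0.0003, -0.0008,  0.0003]), array([0.0004, 0.    , 0.023 ]))
```

```bash
python3 -m handwheel '[{"dp":[0,-0.001,0],"delta_rot":[0,0,0]},{"dp":[0,-0.001,0],"delta_rot":[0,0,0]},{"dp":[0,-0.001,0],"delta_rot":[0,0,0]},{"dp":[0,-0.001,0],"delta_rot":[0,0,0]},{"dp":[0,-0.001,0],"delta_rot":[0,0,0]},{"dp":[0,-0.001,0],"delta_rot":[0,0,0]}]' 0.3 60
python3 -c "
from h import *
o=status.get_obs();print(o['contact_force'],o['moment'],o['orientation'])"
python3 -m handwheel '[{"dp":[0,0,0],"delta_rot":[0,0,0.175]},{"dp":[0,0,0],"delta_rot":[0,0,0.349]},{"dp":[0,0,0],"delta_rot":[0,0,0.524]},{"dp":[0,0,0],"delta_rot":[0,0,0.698]},{"dp":[0,0,0],"delta_rot":[0,0,0.873]},{"dp":[0,0,0],"delta_rot":[0,0,1.047]},{"dp":[0,0,0],"delta_rot":[0,0,1.047]}]'
python3 -c "
from h import *
o=status.get_obs();print(o['contact_force'],o['moment'],o['joints'])"
python3 -m handwheel '[{"dp":[0,0,0],"delta_rot":[0,0,0.175]},{"dp":[0,0,0],"delta_rot":[0,0,0.349]},{"dp":[0,0,0],"delta_rot":[0,0,0.524]},{"dp":[0,0,0],"delta_rot":[0,0,0.698]},{"dp":[0,0,0],"delta_rot":[0,0,0.873]},{"dp":[0,0,0],"delta_rot":[0,0,1.047]},{"dp":[0,0,0],"delta_rot":[0,0,1.047]},{"dp":[0,0,0],"delta_rot":[0,0,1.047]}]'
python3 -c "
from h import *
o=status.get_obs();print(o['contact_force'],o['moment'],o['joints'])"
```

```text
clock: 7.48
tcp_pos: [0.5545, 0.3196, 0.0648]
orientation: [1.149, 2.924, 0.001]
contact_force: [-0.4, -1.6, 5.3]
grip_width: 0.0431
gripper_force: 61.0
[-0.4186 -1.6317  5.3419] [-0.1229  0.1177 -0.0736] [1.1487 2.9235 0.0009]
clock: 8.35
tcp_pos: [0.5538, 0.3193, 0.0648]
orientation: [2.458, 1.956, -0.001]
contact_force: [-2.2, -0.9, 7.4]
grip_width: 0.0431
gripper_force: 61.3
[-2.2348 -0.9054  7.359 ] [-0.3413  0.5067 -0.0748] [-0.2338  0.6698 -0.542   1.7396  0.4387  0.8561 -1.1998]
clock: 9.35
tcp_pos: [0.5532, 0.3198, 0.0648]
orientation: [3.106, 0.469, -0.002]
contact_force: [-3.6, 0.2, 8.5]
grip_width: 0.0426
gripper_force: 61.4
[-3.6294  0.1942  8.503 ] [-0.2715  0.8566 -0.0233] [-0.4089  0.6245 -0.2931  1.7529  0.2371  0.8001 -2.0873]
```

```bash
python3 -m handwheel '[{"dp":[0,0,0],"delta_rot":[0,0,0]},{"dp":[0,0,0],"delta_rot":[0,0,0]},{"dp":[0,0,0],"delta_rot":[0,0,0]},{"dp":[0,0,-0.06],"delta_rot":[0,0,0]},{"dp":[0,0,-0.12],"delta_rot":[0,0,-0.18]},{"dp":[-0.043,0.112,-0.215],"delta_rot":[0,0,-1.1]},{"dp":[-0.043,0.112,-0.215],"delta_rot":[0,0,-1.1]},{"dp":[-0.043,0.112,-0.215],"delta_rot":[0,0,-1.1]},{"dp":[-0.043,0.112,-0.215],"delta_rot":[0,0,-1.1]},{"dp":[-0.043,0.112,-0.215],"delta_rot":[0,0,-1.1]},{"dp":[-0.043,0.112,-0.215],"delta_rot":[0,0,-1.1]},{"dp":[-0.043,0.112,-0.215],"delta_rot":[0,0,-1.1]}]' 0.9
python3 - <<'E'
from h import *
f=vision.grab_frame("wrist");cv2.imwrite("pics/w4.png",f["img"]);np.save("w4",cam(f),allow_pickle=True)
C=cam(f);p=[.5597,.1597,.0276]
uv=proj(C,place(p,[[0,160,92],[-17,3,124],[14,-18,45],[0,70,60]]));print(uv,status.get_obs()["joints"])
u0,v0=int(uv[:,0].min())-45,int(uv[:,1].min())-35
a=f["img"][max(v0,0):v0+250,u0:u0+170];print(max(v0,0),u0)
cv2.imwrite("pics/c4.png",cv2.resize(a,None,fx=2.4*1.0,fy=2.4,interpolation=cv2.INTER_CUBIC))
E
```

```text
clock: 10.85
tcp_pos: [0.5461, 0.1996, 0.2791]
orientation: [-2.407, -2.018, 0.0]
contact_force: [-0.1, 0.2, 0.2]
grip_width: 0.0765
gripper_force: 0.0
[[307.2353  60.5487]
 [322.1492 220.0045]
 [348.0892 208.5443]
 [324.6025 145.9297]] [-0.0204  0.3331 -0.5528  1.699   0.1881  1.1629 -0.7982]
25 262
```

View pics/c4.png

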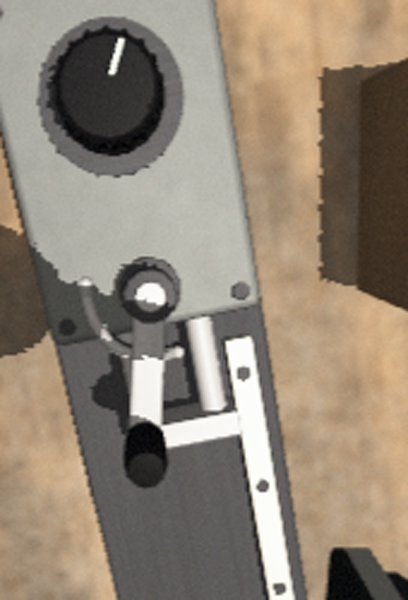

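The crop (2.4x) shows the pointer turned clockwise from (107,73) to (121,40). The stop edge runs about (170,448)–(240,433). The grip top is at (146,468) and the knob top centre at (110,91).

```bash
python3 - <<'E'
from h import *
C=np.load("w4.npy",allow_pickle=True).item();p=[.5597,.1597,.0276]
A=lambda l:np.array([l])/2.4+[261.7,24.7]
Rj=np.array([[np.cos(p[2]),np.sin(p[2])],[-np.sin(p[2]),np.cos(p[2])]])
j=lambda w:Rj@(w[0,:2]-p[:2])*1000
g=back(C,A([146,468]),.124);k=j(back(C,A([109,91]),.092));o=j(back(C,A([121,40]),.092))
print("stop",j(back(C,A([205,441]),.045)),"knob",k,"ptr",np.degrees(np.arctan2(*(o-k)[::-1])))
print("ptr by own ends",np.degrees(np.arctan2(*(o-j(back(C,A([107,73]),.092)))[::-1])))
q=j(g)-[0,70];print("grip",g,j(g),np.hypot(*q),np.degrees(np.arctan2(*q[::-1]))+180)
h=place(p,[[0,70,52]])[0];print(h)
for a in [1.4,1.33]:
    ang=np.pi+a+p[2]; print(a,h[:2]+.07*np.array([np.cos(ang),np.sin(ang)]))
E
```

```text
stop [ 12.7723 -17.6143] knob [ -0.5182 158.1846] ptr 63.287082811361884
ptr by own ends 52.737617913767245
grip [[0.5431 0.1625 0.124 ]] [-16.5369   3.2539] 68.76413686685899 76.0846863496453
[0.5578 0.2297 0.052 ]
1.4 [0.5478 0.1604]
1.33 [0.543  0.1613]
```

```bash
python3 -m handwheel '[{"dp":[-0.0376,0.0036,0.05],"delta_rot":[0,0,0.036]},{"dp":[-0.0376,0.0036,0.1],"delta_rot":[0,0,0.036]},{"dp":[-0.0376,0.0036,0.13],"delta_rot":[0,0,0.036]},{"dp":[-0.0376,0.0036,0.16],"delta_rot":[0,0,0.036]},{"dp":[-0.0376,0.0036,0.18],"delta_rot":[0,0,0.036]},{"dp":[-0.0376,0.0036,0.191],"delta_rot":[0,0,0.036]},{"dp":[-0.0376,0.0036,0.191],"delta_rot":[0,0,0.036]},{"dp":[-0.0376,0.0036,0.191],"delta_rot":[0,0,0.036]}]' 0.45 20
python3 - <<'E'
from h import *
o=status.get_obs();M=R.from_rotvec(o["orientation"]);print(o["contact_force"],o["orientation"])
h=np.array([.5578,.2297])
for a in [1.33,1.18,1.03,.88,.73,.58,.43,.28,.13,-.02,-.06]:
    t=a+.0276; w=np.r_[h-.07*np.array([np.cos(t),np.sin(t)]),.088]
    print(a,*(np.round(v,4) for v in rel(w,down(t))))
E
```

```text
clock: 11.9
tcp_pos: [0.544, 0.1623, 0.0893]
orientation: [2.44, 1.978, 0.002]
contact_force: [-0.2, 0.7, -0.4]
grip_width: 0.0382
gripper_force: 0.0
[-0.1987  0.6512 -0.3583] [2.4398 1.9781 0.0025]
1.33 [-0.0012 -0.0007  0.0013] [ 0.0015 -0.0008  0.0049]
1.18 [-0.0004 -0.0112  0.0012] [ 0.0014 -0.0009  0.1549]
1.03 [ 0.002  -0.0214  0.0012] [ 0.0013 -0.001   0.3049]
0.88 [ 0.0059 -0.0312  0.0012] [ 0.0013 -0.0011  0.4549]
0.73 [ 0.0112 -0.0402  0.0012] [ 0.0012 -0.0012  0.6049]
0.58 [ 0.0178 -0.0484  0.0012] [ 0.0011 -0.0013  0.7549]
0.43 [ 0.0255 -0.0554  0.0012] [ 0.001  -0.0014  0.9049]
0.28 [ 0.0343 -0.0613  0.0012] [ 0.0009 -0.0015  1.0549]
0.13 [ 0.0437 -0.0658  0.0012] [ 0.0008 -0.0016  1.2049]
-0.02 [ 0.0538 -0.0688  0.0012] [ 0.0007 -0.0017  1.3549]
-0.06 [ 0.0565 -0.0693  0.0012] [ 0.0007 -0.0017  1.3949]
```

```bash
python3 -m handwheel '[{"dp":[-0.001,-0.0007,0.001],"delta_rot":[0,0,0]},{"dp":[-0.001,-0.0007,0.001],"delta_rot":[0,0,0]},{"dp":[-0.0004,-0.0112,0.001],"delta_rot":[0,0,0.155]},{"dp":[0.002,-0.0214,0.001],"delta_rot":[0,0,0.305]},{"dp":[0.0059,-0.0312,0.001],"delta_rot":[0,0,0.455]},{"dp":[0.0112,-0.0402,0.001],"delta_rot":[0,0,0.605]},{"dp":[0.0178,-0.0484,0.001],"delta_rot":[0,0,0.755]},{"dp":[0.0255,-0.0554,0.001],"delta_rot":[0,0,0.905]},{"dp":[0.0343,-0.0613,0.002],"delta_rot":[0,0,1.055]},{"dp":[0.0437,-0.0658,0.004],"delta_rot":[0,0,1.205]},{"dp":[0.0538,-0.0688,0.005],"delta_rot":[0,0,1.355]},{"dp":[0.0538,-0.0688,0.005],"delta_rot":[0,0,1.355]}]' 0.3 20
python3 - <<'E'
from h import *
o=status.get_obs();print(o["contact_force"],o["moment"],o["joints"])
f=vision.grab_frame("scene");C=cam(f);cv2.imwrite("pics/s5.png",cv2.resize(f["img"][110:210,270:390],None,fx=5,fy=5,interpolation=cv2.INTER_CUBIC))
E
```

```text
clock: 13.4
tcp_pos: [0.4869, 0.2297, 0.0835]
orientation: [-3.141, -0.017, -0.0]
contact_force: [-0.2, 0.1, 0.5]
grip_width: 0.0257
gripper_force: 0.0
[-0.2311  0.1125  0.5397] [0.0129 0.048  0.0166] [-0.4251  0.4533 -0.1639  1.9967  0.1111  0.6995 -2.2182]
```

View pics/s5.png

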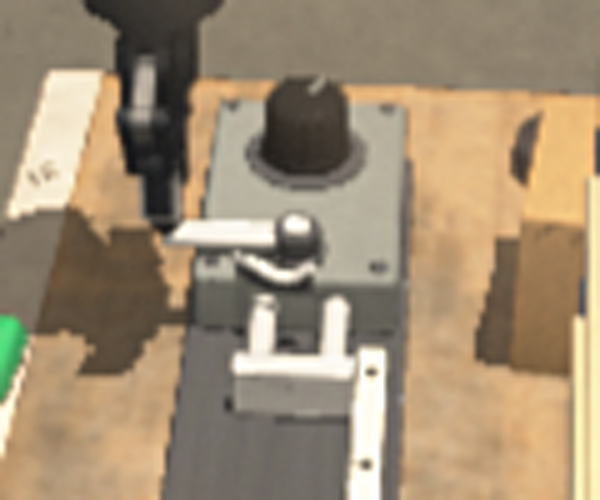

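```bash
python3 -m handwheel '[{"dp":[0,0,-0.05],"delta_rot":[0,0,0]},{"dp":[0,0,-0.11],"delta_rot":[0,0,0]},{"dp":[0,0.05,-0.17],"delta_rot":[0,0,0]},{"dp":[0,0.1,-0.19],"delta_rot":[0,0,0]},{"dp":[0,0.1,-0.2],"delta_rot":[0,0,0]}]' 0.45
python3 - <<'E'
from h import *
f=vision.grab_frame("wrist");C=cam(f);np.save("w6",C,allow_pickle=True)
p=[.5597,.1597,.0276]
print(proj(C,place(p,[[0,70,68],[-70,70,115],[0,160,92],[35,-18,22],[14,-18,45],[35,-165,22]])), status.get_obs()["joints"])
cv2.imwrite("pics/w6.png",f["img"])
E
```

```text
clock: 14.08
tcp_pos: [0.4889, 0.124, 0.2856]
orientation: [3.141, 0.005, 0.006]
contact_force: [0.1, 0.7, 0.1]
grip_width: 0.0384
gripper_force: 0.0
[[227.0267 114.4268]
 [221.804  183.9609]
 [136.3942 117.1016]
 [304.6798  82.6731]
 [304.4883  99.9649]
 [422.3658  79.607 ]] [-0.2558  0.1481 -0.1345  1.8821  0.0234  1.1085 -1.9652]
```

View pics/w6.png

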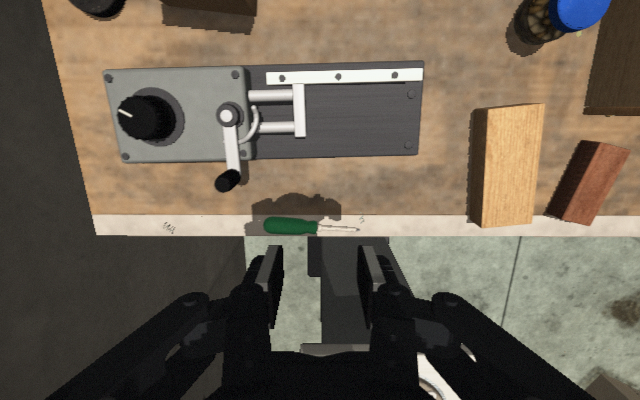

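The handle arm points to jig -x, with the post top near (225,183) where (222,184) is predicted for locked. The stop edge at column 305 matches the predicted 304.5 for six clicks. The red block is at (590,182). I'll go above it and fit its pose by silhouette.

```bash
python3 -m handwheel '[{"dp":[-0.01,0.06,0],"delta_rot":[0,0,0.1]},{"dp":[-0.085,0.365,0],"delta_rot":[0,0,0.228]},{"dp":[-0.085,0.365,0],"delta_rot":[0,0,0.228]},{"dp":[-0.085,0.365,0],"delta_rot":[0,0,0.228]},{"dp":[-0.085,0.365,0],"delta_rot":[0,0,0.228]},{"dp":[-0.085,0.365,0],"delta_rot":[0,0,0.228]},{"dp":[-0.085,0.365,0],"delta_rot":[0,0,0.228]},{"dp":[-0.085,0.365,0],"delta_rot":[0,0,0.228]}]' 0.95 40
cat > red.py <<'E'
from h import *
from scipy.optimize import minimize
def redfit(f,p0,zb=0,save=None):
    C=cam(f);im=f["img"].astype(int)
    q=proj(C,np.array([[p0[0],p0[1],zb+.016]]))[0]
    hsv=cv2.cvtColor(f["img"],cv2.COLOR_BGR2HSV)
    m=((hsv[...,0]<12)&(hsv[...,1]>85)&(hsv[...,2]>30)&(hsv[...,2]<175)).astype(np.uint8)
    m=cv2.morphologyEx(m,cv2.MORPH_OPEN,np.ones((3,3)))
    n,lab,st,ce=cv2.connectedComponentsWithStats(m)
    i=1+np.argmin([np.hypot(*(c-q))+(1e4 if s[4]<150 else 0) for c,s in zip(ce[1:],st[1:])])
    m=(lab==i).astype(np.uint8)
    L=[[a*22.5,b*55,zb*1000+z] for a in(-1,1) for b in(-1,1) for z in(0,32)]
    def sil(p):
        h=cv2.convexHull((proj(C,place(p,L))*16+8).astype(np.int32)); k=np.zeros_like(m);cv2.fillPoly(k,[h],1,shift=4);return k
    cost=lambda p:1-(sil(p)&m).sum()/(sil(p)|m).sum()
    s=minimize(cost,p0,method="Nelder-Mead",options=dict(initial_simplex=np.array(p0)+np.array([[0,0,0],[.012,0,0],[0,.012,0],[0,0,.15]])))
    if save:
        o=f["img"].copy();cv2.polylines(o,[cv2.convexHull(proj(C,place(s.x,L)).astype(np.int32))],True,(0,255,0));cv2.imwrite(save,o)
    return s.x,1-s.fun,st[i],ce[i],q
E
python3 - <<'E'
from red import *
print(status.get_obs()["joints"])
print(redfit(vision.grab_frame("wrist"),[.466,-.248,-.225],save="pics/r7.png"))
print(redfit(vision.grab_frame("top"),[.466,-.248,-.225]))
E
```

```text
clock: 15.12
tcp_pos: [0.4061, -0.2356, 0.2826]
orientation: [-3.122, 0.342, 0.002]
contact_force: [-0.6, 0.3, -0.3]
grip_width: 0.0813
gripper_force: 0.0
[ 0.1845  0.077   0.2225  1.9756 -0.0194  1.092  -1.3736]
(array([ 0.4674, -0.2483,  1.3337]), np.float64(0.9255730872283418), array([ 302,   72,   36,   91, 3109], dtype=int32), array([318.8096, 116.7861]), array([319.0825, 119.0195]))
(array([ 0.472, -0.248, -0.15 ]), np.float64(0.2696214219759926), array([432, 220,  22,  39, 582], dtype=int32), array([442.1495, 238.4433]), array([441.3158, 238.6065]))
```

```bash
python3 - <<'E'
from red import *
for n in ["wrist","top"]:
    print(redfit(vision.grab_frame(n),[.466,-.248,1.34],save="pics/r8.png" if n=="wrist" else None)[:3])
print(rel([.468,-.247,.012],down(-.235)))
im=cv2.imread("pics/r8.png")[50:190,250:390];cv2.imwrite("pics/r8c.png",cv2.resize(im,None,fx=4,fy=4))
E
```

```text
(array([ 0.4669, -0.2474,  1.3602]), np.float64(0.9296318289786223), array([ 302,   73,   37,   91, 3141], dtype=int32))
(array([ 0.4646, -0.2492,  1.4397]), np.float64(0.7525380710659898), array([432, 220,  22,  39, 593], dtype=int32))
(array([ 0.0629, -0.0016,  0.2711]), array([-0.0003,  0.0004,  0.0183]))
```

View pics/r8c.png

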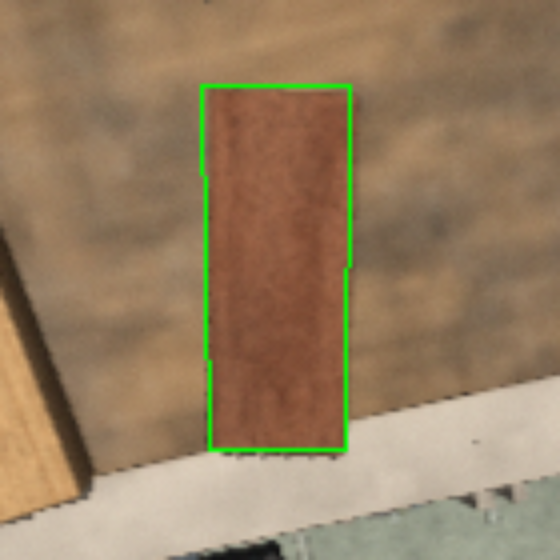

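The overlay outline hugs the red block, crop (205,85)–(350,450). The pine block is well clear on the left, so I can descend and grip.

```bash
python3 -m handwheel '[{"dp":[0.062,-0.001,0.05],"delta_rot":[0,0,0]},{"dp":[0.062,-0.001,0.1],"delta_rot":[0,0,0]},{"dp":[0.062,-0.001,0.15],"delta_rot":[0,0,0]},{"dp":[0.062,-0.001,0.2],"delta_rot":[0,0,0]},{"dp":[0.062,-0.001,0.24],"delta_rot":[0,0,0]},{"dp":[0.062,-0.001,0.26],"delta_rot":[0,0,0]},{"dp":[0.062,-0.001,0.27],"delta_rot":[0,0,0]},{"dp":[0.062,-0.001,0.27],"delta_rot":[0,0,0]},{"dp":[0.062,-0.001,0.27],"delta_rot":[0,0,0]}]' 0.8
python3 -m handwheel '[{"dp":[0,0,0],"delta_rot":[0,0,0]},{"dp":[0,0,0],"delta_rot":[0,0,0]},{"dp":[0,0,0],"delta_rot":[0,0,0]},{"dp":[0,0,0],"delta_rot":[0,0,0]},{"dp":[0,0,0],"delta_rot":[0,0,0]}]' 0.3 40
python3 -c "
from h import *
o=status.get_obs();print(o['contact_force'],o['moment'],o['joints'])"
```

```text
clock: 16.45
tcp_pos: [0.4673, -0.2495, 0.0143]
orientation: [3.122, -0.345, 0.003]
contact_force: [0.2, -0.8, 0.8]
grip_width: 0.0683
gripper_force: 0.0
clock: 17.08
tcp_pos: [0.4671, -0.2494, 0.0144]
orientation: [3.123, -0.345, 0.003]
contact_force: [-1.0, 1.1, 5.8]
grip_width: 0.0438
gripper_force: 40.7
[-0.9976  1.089   5.8114] [ 0.2658  0.17   -0.0881] [ 0.2509  0.5593  0.1539  2.0624 -0.1627  0.5293 -1.2689]
```

```bash
python3 -m handwheel '[{"dp":[0,0,-0.03],"delta_rot":[0,0,0]},{"dp":[0,0,-0.08],"delta_rot":[0,0,0]},{"dp":[0,0,-0.14],"delta_rot":[0,0,0]},{"dp":[0,0,-0.17],"delta_rot":[0,0,-0.18]}]'
python3 - <<'E'
from h import *
p=[.5597,.1597,.0276]
for L,zz in [([8.5,-80,0],.18),([8.5,-80,0],.0364)]:
    w=place(p,[L])[0]; w[2]=zz; print(w,rel(w,down(np.pi/2+p[2])))
print(status.get_obs()["joints"],status.get_obs()["contact_force"])
E
```

```text
clock: 17.58
tcp_pos: [0.4673, -0.2499, 0.1868]
orientation: [3.139, -0.057, 0.007]
contact_force: [-0.0, -0.0, -3.0]
grip_width: 0.0441
gripper_force: 42.4
[0.5704 0.08   0.18  ] (array([ 0.0909, -0.3335,  0.0066]), array([ 0.0047, -0.0019, -1.635 ]))
[0.5704 0.08   0.0364] (array([ 0.0903, -0.3337,  0.1502]), array([ 0.0047, -0.0019, -1.635 ]))
[ 0.2151  0.2881  0.1899  1.9614 -0.0689  0.8936 -1.1671] [-0.0384 -0.0093 -2.9532]
```

```bash
python3 -m handwheel '[{"dp":[0.01,-0.04,0],"delta_rot":[0,0,-0.17]},{"dp":[0.03,-0.09,0],"delta_rot":[0,0,-0.34]},{"dp":[0.05,-0.14,0],"delta_rot":[0,0,-0.51]},{"dp":[0.06,-0.19,0],"delta_rot":[0,0,-0.68]},{"dp":[0.07,-0.24,0],"delta_rot":[0,0,-0.85]},{"dp":[0.08,-0.28,0],"delta_rot":[0,0,-1.02]},{"dp":[0.091,-0.31,0],"delta_rot":[0,0,-1.19]},{"dp":[0.091,-0.333,0],"delta_rot":[0,0,-1.36]},{"dp":[0.091,-0.333,0.01],"delta_rot":[0,0,-1.53]},{"dp":[0.091,-0.333,0.03],"delta_rot":[0,0,-1.638]},{"dp":[0.091,-0.333,0.06],"delta_rot":[0,0,-1.638]},{"dp":[0.091,-0.333,0.06],"delta_rot":[0,0,-1.638]}]'
python3 - <<'E'
from red import *
p=[.5597,.1597,.0276]
f=vision.grab_frame("wrist");C=cam(f);cv2.imwrite("pics/w9.png",f["img"])
w=place(p,[[8.5,-80,0]])[0]; w[2]=.0364; print(w,rel(w,down(np.pi/2+p[2])))
o=status.get_obs();print(o["joints"],o["contact_force"])
print(redfit(f,[*o["tcp_pos"][:2],p[2]],zb=o["tcp_pos"][2]-.0144)[:3])
E
```

```text
clock: 19.08
tcp_pos: [0.5686, 0.079, 0.1214]
orientation: [-2.19, -2.249, 0.007]
contact_force: [-0.5, 1.0, -2.1]
grip_width: 0.0443
gripper_force: 42.2
[0.5704 0.08   0.0364] (array([0.0007, 0.0007, 0.0865]), array([-0.0021,  0.0006, -0.0009]))
[-0.0515  0.4546 -0.2498  1.8794  0.148   0.8276 -0.351 ] [-0.5261  0.032  -2.1934]
(array([0.5694, 0.0772, 0.0325]), np.float64(0.6139150401836969), array([  268,   155,   102,   200, 13368], dtype=int32))
```

```bash
python3 -m handwheel '[{"dp":[0.001,0.001,0.04],"delta_rot":[0,0,0]},{"dp":[0.001,0.001,0.07],"delta_rot":[0,0,0]},{"dp":[0.001,0.001,0.086],"delta_rot":[0,0,0]},{"dp":[0.001,0.001,0.091],"delta_rot":[0,0,0]},{"dp":[0.001,0.001,0.094],"delta_rot":[0,0,0]},{"dp":[0.001,0.001,0.094],"delta_rot":[0,0,0]}]'
python3 -m handwheel '[{"dp":[0,0,0.001],"delta_rot":[0,0,0]},{"dp":[0,0,0.002],"delta_rot":[0,0,0]},{"dp":[0,0,0.002],"delta_rot":[0,0,0]}]'
python3 -c "
from h import *
o=status.get_obs();print(o['contact_force'],o['moment'])"
```

```text
clock: 19.88
tcp_pos: [0.5723, 0.0808, 0.0302]
orientation: [2.191, 2.25, 0.002]
contact_force: [0.3, 0.1, -1.6]
grip_width: 0.0442
gripper_force: 42.3
clock: 20.25
tcp_pos: [0.5717, 0.0807, 0.0274]
orientation: [2.191, 2.251, 0.0]
contact_force: [0.7, 0.1, -0.6]
grip_width: 0.0442
gripper_force: 42.3
[ 0.6664  0.1399 -0.5562] [ 0.0292  0.0254 -0.0212]
```

```bash
python3 -m handwheel '[{"dp":[0,0,0.001],"delta_rot":[0,0,0]},{"dp":[0,0,0.0015],"delta_rot":[0,0,0]},{"dp":[0,0,0.0015],"delta_rot":[0,0,0]}]'
python3 -m handwheel '[{"dp":[0,0.001,0],"delta_rot":[0,0,0]},{"dp":[0,0.002,0],"delta_rot":[0,0,0]},{"dp":[0,0.003,0],"delta_rot":[0,0,0]},{"dp":[0,0.003,0],"delta_rot":[0,0,0]}]'
```

```text
clock: 20.62
tcp_pos: [0.5718, 0.0807, 0.0264]
orientation: [2.191, 2.251, -0.0]
contact_force: [-2.0, -0.3, 4.3]
grip_width: 0.0438
gripper_force: 43.1
clock: 21.12
tcp_pos: [0.5719, 0.0807, 0.0264]
orientation: [-2.189, -2.249, 0.007]
contact_force: [-10.1, -1.2, 16.4]
grip_width: 0.0441
gripper_force: 44.2
```

```bash
python3 -m handwheel '[{"dp":[0,0,-0.001],"delta_rot":[0,0,0]},{"dp":[0,0,-0.002],"delta_rot":[0,0,0]},{"dp":[0,0,-0.002],"delta_rot":[0,0,0]}]'
python3 -c "
from h import *
o=status.get_obs();print(o['contact_force'],o['moment'],rel(place([.5597,.1597,.0276],[[12.5,-73,26.4]])[0]))"
```

```text
clock: 21.5
tcp_pos: [0.5729, 0.0807, 0.0269]
orientation: [-2.189, -2.251, 0.005]
contact_force: [-5.3, 0.6, -1.8]
grip_width: 0.0438
gripper_force: 42.2
[-5.332   0.609  -1.8387] [0.0784 1.382  0.31  ] (array([0.0063, 0.0015, 0.0005]), None)
```

```bash
python3 -m handwheel '[{"dp":[0.0015,0,0],"delta_rot":[0,0,0]},{"dp":[0.003,0,0],"delta_rot":[0,0,0]},{"dp":[0.0045,0,0],"delta_rot":[0,0,0]},{"dp":[0.0045,0,0],"delta_rot":[0,0,0]}]'
python3 -m handwheel '[{"dp":[0.001,0,0],"delta_rot":[0,0,0]},{"dp":[0.002,0,0],"delta_rot":[0,0,0]},{"dp":[0.003,0,0],"delta_rot":[0,0,0]},{"dp":[0.003,0,0],"delta_rot":[0,0,0]}]'
python3 -c "
from h import *
o=status.get_obs();print(o['contact_force'],o['moment'])"
```

```text
clock: 22.0
tcp_pos: [0.5727, 0.083, 0.0268]
orientation: [-2.192, -2.249, 0.008]
contact_force: [-5.4, -3.5, -1.1]
grip_width: 0.0443
gripper_force: 42.4
clock: 22.5
tcp_pos: [0.5726, 0.0858, 0.0268]
orientation: [-2.192, -2.249, 0.008]
contact_force: [-5.7, -3.9, -0.7]
grip_width: 0.0442
gripper_force: 42.4
[-5.7489 -3.9035 -0.6948] [-0.9872  1.4087  0.2646]
```

```bash
python3 -m handwheel '[{"dp":[0.001,0,0],"delta_rot":[0,0,0]},{"dp":[0.002,0,0],"delta_rot":[0,0,0]},{"dp":[0.003,0,0],"delta_rot":[0,0,0]},{"dp":[0.003,0,0],"delta_rot":[0,0,0]}]'
python3 -c "
from h import *
o=status.get_obs();print(o['contact_force'],o['moment'])"
```

```text
clock: 23.0
tcp_pos: [0.5725, 0.0888, 0.0268]
orientation: [-2.192, -2.249, 0.008]
contact_force: [-6.0, -5.7, -0.9]
grip_width: 0.044
gripper_force: 42.4
[-5.9939 -5.6865 -0.9033] [-1.0173  1.3981  0.2516]
```

```bash
python3 -m handwheel '[{"dp":[0.001,0,0],"delta_rot":[0,0,0]},{"dp":[0.002,0,0],"delta_rot":[0,0,0]},{"dp":[0.002,0,0],"delta_rot":[0,0,0]}]'
python3 -c "
from h import *
o=status.get_obs();print(o['contact_force'],o['moment'])"
```

```text
clock: 23.38
tcp_pos: [0.5725, 0.0893, 0.0268]
orientation: [2.193, 2.249, -0.011]
contact_force: [-6.2, -7.4, -0.5]
grip_width: 0.044
gripper_force: 42.5
[-6.2233 -7.421  -0.5399] [-1.6403  1.3592  0.2966]
```

```bash
python3 -m handwheel '[{"dp":[0.001,0,0],"delta_rot":[0,0,0]},{"dp":[0.001,0,0.001],"delta_rot":[0,0,0]},{"dp":[0.001,0,0.001],"delta_rot":[0,0,0]}]'
python3 -m handwheel '[{"dp":[0,0,0],"delta_rot":[0,0,0]},{"dp":[0,0,0],"delta_rot":[0,0,0]},{"dp":[0,0,0],"delta_rot":[0,0,0]}]' 0.72
python3 -m handwheel '[{"dp":[0,0,-0.02],"delta_rot":[0,0,0]},{"dp":[0,0,-0.06],"delta_rot":[0,0,0]},{"dp":[0,0,-0.12],"delta_rot":[0,0,0]},{"dp":[-0.06,0,-0.18],"delta_rot":[0,0,0]},{"dp":[-0.11,0,-0.22],"delta_rot":[0,0,0]},{"dp":[-0.12,0,-0.22],"delta_rot":[0,0,0]},{"dp":[-0.12,0,-0.22],"delta_rot":[0,0,0]}]'
python3 - <<'E'
from red import *
f=vision.grab_frame("wrist");C=cam(f)
p=np.array([.5597,.1597,.0276]);t=place(p,[[12.5,-73,0]])[0]
x,i,*_=redfit(f,[t[0],t[1],p[2]],zb=.012,save="pics/w10o.png");print("want",t,"got",x,i)
L=[[35,-18,22],[35,-128,22],[14,-18,45],[12.5,-73,12]]
uv=proj(C,place(p,L));print(uv)
u,v=uv.mean(0).astype(int);a=f["img"][max(v-75,0):v+75,u-65:u+65]
cv2.imwrite("pics/c10.png",cv2.resize(a,None,fx=4,fy=4,interpolation=cv2.INTER_CUBIC))
E
```

```text
clock: 23.75
tcp_pos: [0.5725, 0.0892, 0.0265]
orientation: [2.194, 2.247, -0.012]
contact_force: [-8.4, -9.9, 7.1]
grip_width: 0.0444
gripper_force: 43.4
clock: 24.12
tcp_pos: [0.5753, 0.095, 0.0271]
orientation: [2.19, 2.251, 0.003]
contact_force: [-0.5, 0.1, -0.1]
grip_width: 0.0614
gripper_force: 0.0
clock: 25.0
tcp_pos: [0.5785, -0.0286, 0.2498]
orientation: [2.194, 2.243, 0.004]
contact_force: [0.1, 0.3, 0.2]
grip_width: 0.0612
gripper_force: 0.0
want [0.5742 0.0871 0.    ] got [ 0.5697  0.0873 -0.0047] 0.7012828344532682
[[337.4235  13.3814]
 [336.287  119.7321]
 [317.7451   6.8236]
 [316.8833  70.2427]]
```

View pics/c10.png

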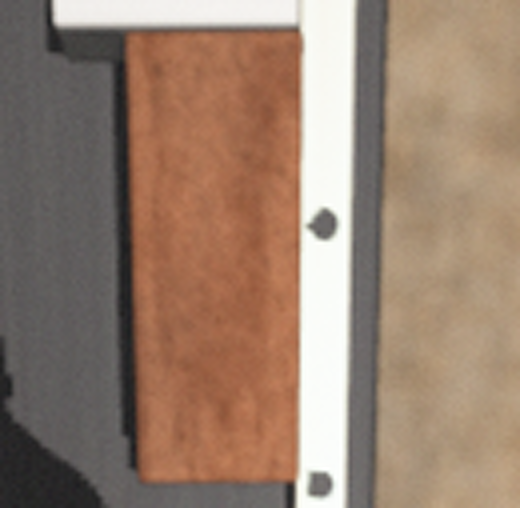

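The block lies flush: its right edge (298–300) runs along the ledge and its end (row 30) meets the stop with at most a hairline. I'll tap it gently with shut fingers at the end and then the side to make sure it is seated.

```bash
python3 -m handwheel '[{"dp":[0.02,-0.0035,0.05],"delta_rot":[0,0,0]},{"dp":[0.02,-0.0035,0.1],"delta_rot":[0,0,0]},{"dp":[0.02,-0.0035,0.15],"delta_rot":[0,0,0]},{"dp":[0.02,-0.0035,0.19],"delta_rot":[0,0,0]},{"dp":[0.02,-0.0035,0.215],"delta_rot":[0,0,0]},{"dp":[0.02,-0.0035,0.22],"delta_rot":[0,0,0]},{"dp":[0.02,-0.0035,0.22],"delta_rot":[0,0,0]}]' 0
python3 -m handwheel '[{"dp":[0.01,0,0],"delta_rot":[0,0,0]},{"dp":[0.018,0,0],"delta_rot":[0,0,0]},{"dp":[0.022,0,0],"delta_rot":[0,0,0]},{"dp":[0.024,0,0],"delta_rot":[0,0,0]},{"dp":[0.025,0,0],"delta_rot":[0,0,0]},{"dp":[0.025,0,0],"delta_rot":[0,0,0]}]'
```

```text
clock: 25.92
tcp_pos: [0.5735, -0.0045, 0.0271]
orientation: [-2.189, -2.252, -0.001]
contact_force: [-0.1, 0.7, 0.5]
grip_width: 0.0001
gripper_force: 0.0
clock: 26.68
tcp_pos: [0.5728, 0.019, 0.0268]
orientation: [2.192, 2.251, -0.0]
contact_force: [-0.8, -0.2, 0.7]
grip_width: -0.0
gripper_force: 0.0
```

```bash
python3 -m handwheel '[{"dp":[0.0015,0,0],"delta_rot":[0,0,0]},{"dp":[0.003,0,0],"delta_rot":[0,0,0]},{"dp":[0.004,0,0],"delta_rot":[0,0,0]},{"dp":[0.004,0,0],"delta_rot":[0,0,0]}]'
python3 -m handwheel '[{"dp":[0.001,0,0],"delta_rot":[0,0,0]},{"dp":[0.002,0,0],"delta_rot":[0,0,0]},{"dp":[0.002,0,0],"delta_rot":[0,0,0]}]'
```

```text
clock: 27.18
tcp_pos: [0.5728, 0.0215, 0.0268]
orientation: [2.192, 2.249, -0.002]
contact_force: [0.6, -5.4, 0.7]
grip_width: -0.0004
gripper_force: 2.6
clock: 27.55
tcp_pos: [0.5728, 0.0217, 0.0268]
orientation: [2.193, 2.247, -0.004]
contact_force: [0.8, -9.0, 0.7]
grip_width: -0.0003
gripper_force: 4.6
```

```bash
python3 -m handwheel '[{"dp":[-0.015,0,0],"delta_rot":[0,0,0]},{"dp":[-0.015,0,-0.05],"delta_rot":[0,0,0]},{"dp":[0.0,-0.054,-0.06],"delta_rot":[0,0,0]},{"dp":[0.06,-0.056,-0.06],"delta_rot":[0,0,0]},{"dp":[0.0655,-0.056,-0.04],"delta_rot":[0,0,0]},{"dp":[0.0655,-0.056,-0.01],"delta_rot":[0,0,0]},{"dp":[0.0655,-0.056,0],"delta_rot":[0,0,0]},{"dp":[0.0655,-0.056,0],"delta_rot":[0,0,0]}]'
python3 -m handwheel '[{"dp":[0,0.005,0],"delta_rot":[0,0,0]},{"dp":[0,0.01,0],"delta_rot":[0,0,0]},{"dp":[0,0.013,0],"delta_rot":[0,0,0]},{"dp":[0,0.015,0],"delta_rot":[0,0,0]},{"dp":[0,0.015,0],"delta_rot":[0,0,0]}]'
```

```text
clock: 28.55
tcp_pos: [0.5146, 0.089, 0.0265]
orientation: [-2.191, -2.25, 0.001]
contact_force: [0.1, -0.2, -0.5]
grip_width: 0.0
gripper_force: 0.0
clock: 29.18
tcp_pos: [0.53, 0.0896, 0.0269]
orientation: [2.191, 2.251, 0.0]
contact_force: [-0.5, 0.1, -0.2]
grip_width: -0.0001
gripper_force: 0.0
```

```bash
python3 -m handwheel '[{"dp":[0,0.002,0],"delta_rot":[0,0,0]},{"dp":[0,0.004,0],"delta_rot":[0,0,0]},{"dp":[0,0.006,0],"delta_rot":[0,0,0]},{"dp":[0,0.006,0],"delta_rot":[0,0,0]}]'
python3 -m handwheel '[{"dp":[0,0.001,0],"delta_rot":[0,0,0]},{"dp":[0,0.002,0],"delta_rot":[0,0,0]},{"dp":[0,0.003,0],"delta_rot":[0,0,0]},{"dp":[0,0.003,0],"delta_rot":[0,0,0]}]'
```

```text
clock: 29.68
tcp_pos: [0.5361, 0.0898, 0.0268]
orientation: [2.191, 2.251, 0.0]
contact_force: [0.2, -0.8, -0.1]
grip_width: 0.0
gripper_force: 0.0
clock: 30.18
tcp_pos: [0.5368, 0.0897, 0.0265]
orientation: [-2.189, -2.25, 0.005]
contact_force: [-7.2, 0.7, 5.4]
grip_width: -0.0001
gripper_force: 3.4
```

```bash
python3 -m handwheel '[{"dp":[0,-0.015,0],"delta_rot":[0,0,0]},{"dp":[0,-0.02,-0.05],"delta_rot":[0,0,0]},{"dp":[0,-0.02,-0.11],"delta_rot":[0,0,0]},{"dp":[0,-0.02,-0.17],"delta_rot":[0,0,0]},{"dp":[-0.05,-0.02,-0.2],"delta_rot":[0,0,0]},{"dp":[-0.1,-0.02,-0.22],"delta_rot":[0,0,0]},{"dp":[-0.1,-0.02,-0.22],"delta_rot":[0,0,0]},{"dp":[-0.1,-0.02,-0.22],"delta_rot":[0,0,0]},{"dp":[-0.1,-0.02,-0.22],"delta_rot":[0,0,0]}]'
python3 -c "
from bench import r
print(r.hand_in())"
```

```text
clock: 31.3
tcp_pos: [0.5211, -0.0092, 0.2461]
orientation: [-2.188, -2.253, 0.001]
contact_force: [-0.3, -0.1, -0.6]
grip_width: 0.0001
gripper_force: 0.0
the job is handed in; nothing more can be done
None
```

The job is handed in at 31.3 s: the knob was turned back to its end stop and then six clicks clockwise, the handle is in its low notch, and the red block lies released against the stop and ledge, with the pine block, jar and screwdriver left alone.

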